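Open the combination padlock and take it off the tool chest

TASK

Unlock the tool chest: turn the padlock's dial clockwise (seen from above), past the shallow false click, until its red pointer meets the red mark beside the shackle and the shackle springs out a little; then, with the lock still in its seat, pull the shackle's grey tab out to its stop. Lift the open lock off the hasp and finish while holding it up, still open, level with the dial upward and at rest, at least 10 cm above its seat, so that it can be seen. Leave the other things on the bench where they are.

Things in the scene. Friction and masses are not known exactly. Their poses are not given: they have to be found in the camera images.
- lock_center (a point): Centre of the padlock's body, a brass block 60 (x) x 50 (y) x 28 mm (z), lying on its back. Its x axis points to the shackle, z up out of the dial face. The chest lid is 14 mm below this point. It sits with 1.5 mm play in a low steel shroud whose walls reach 10 mm above the lid; above them its two y sides, 50 mm apart, are free to grip. About 0.4 kg in all.
- dial_grip (a point): Centre of the black bar grip on the padlock's dial, on the dial's vertical axis, 30.5 mm above the lock's centre. The bar is 36 mm long (its x axis, which points to the end with the red pointer) x 12 mm thick (y) x 18 mm high and stands on a round dial 40 mm across.
- dial (a joint): Dial angle on the lock, rad, positive anticlockwise from above; 0 = red pointer along lock x, at the red mark. Starts at about 1.0 to 1.5: turn it clockwise. Shallow false notch at 0.84 (shackle gives about 1 mm); at 0 (within about 0.1) the shackle springs out about 7 mm and then keeps the dial there. Its range ends at 3.1 either way. Friction about 0.02 N m.
- shackle (a joint): How far the shackle has slid out of the lock along lock x, m: below 0.002 locked, about 0.007 when sprung out at the gate, 0.022 fully open (stop). Past the gate, pulling takes about 5 N; it stays where it is left.
- tab (a point): Centre of the upright grey pull tab on the shackle's bow: 34 mm long (lock x) x 12 mm thick (lock y) x 26 mm high, its lower edge 6 mm above the lid. 83 mm from the lock's centre along lock x when locked; it moves with the shackle.
- chest: Tool chest fixed to the bench: wooden, 204 x 154 x 50 mm; origin at the centre of its underside, axes parallel to the lock's; lock seat at its x = -30 mm. A T-headed stud stands in the shackle's loop: head 28 (x) x 11 mm, centred at chest x = +18 mm, top 26 mm above the lid. Shut or just sprung, the shackle is caught under the head; fully open it lifts over it, 4 mm free at each side.
- palm_handle: Loose red-brown bulb-shaped wooden handle standing on end, 51 mm across, 85 mm high: bystander.
- glue_pot: Small dark iron pot, 88 mm across, 76 mm high: bystander.
- gouge_2: Carving gouge with wooden handle, 250 mm long: bystander.
- relief: Half-carved wooden leaf piece, 70 x 123 x 32 mm: bystander.
- lock: The same padlock; origin at the centre of its underside, 14 mm below its centre, same axes.

How it is judged:
By the outcome, as a careful person would: the job done as asked, in the order asked, and still so for the second after the job is handed in, while the arm keeps its last pose, push and grip.
It also fails if it takes over 56 s, if anything falls off the work surface, if the arm or the gripper's body presses on something with over 40 N, if the wrist force passes 120 N, or if a joint passes its speed limit or range.

ROBOT

A 7-joint arm with a two-finger parallel gripper is mounted at the origin on the work surface; the furniture and walls round the work are solid. World frame = base frame: x ahead of the robot, y to its left, z up, the work surface at z = 0. Lengths are in m, angles in rad, forces in N, time in s.
With the tool pointing down it reaches from about 0.425 to 0.925 m from the base axis. Payload 6.8 kg.
Tool frame: the origin (TCP) lies midway between the tips of the shut fingers; the grasp point (between the pads) lies 19 mm behind it; z points along the fingers, y is the direction in which the jaws open and shut (so a half turn about z gives the same grasp; the last joint's range is limited). The gripper opens to 85 mm and grips with 20 to 120 N. Pads are 22 mm wide; open, the fingers measure 114 mm over their backs; the gripper's body (76 mm by 85 mm) begins 54 mm behind the grasp point. The pads swing forward as they close: fully open they stand 13 mm farther back than shut.
Start: joints at [1.009, 0.477, 0.022, 1.555, -0.011, 1.109, -0.083], TCP at [0.296, -0.607, 0.231] pointing down, gripper open.
Joint ranges: [-2.96, 2.96], [-0.34, 2.1], [-1.41, 1.46], [0.24, 2.44], [-1.37, 4.51], [0.17, 1.92], [-2.96, 2.96]. Speed limits (rad/s): [2.39, 2.39, 3.14, 3.14, 3.14, 3.14, 3.14].

INTERFACE

Orientations are given as a unit quaternion [w, x, y, z].
In Python, from station import bot gives the robot as it stands. The module is installed in compiled form; this text tells all that it offers.
- The arm moves only by the tool play_rows, never from a script. Its argument "motion" is a list of rows, each a list of 2 entries, a list of its own where there are three numbers: the shift along the tool's x, y, z as a fraction of full scale, then the turn, a rotation vector about the tool's x, y, z as a fraction of full scale. In form: [[[tx, ty, tz], [rx, ry, rz]], ...]. A call has 1 to 8 rows; each row is the pose to reach, as a shift and turn from the pose measured when the call began, along the tool's axes at that moment, turning the shorter way round; what a row does not reach only later rows make up. Full scale, the value 1, is 400 mm for a shift and 360 degrees for a turn. A row lasts 1/10 s, in which the tool goes at most 50 mm and 8.59 degrees, less where a joint would pass 70% of its speed; a pose out of reach is approached as far as the arm can. A call with a number of a shift or a turn outside -1 to 1 is refused whole. A call with a gripper value outside its range is refused whole. "fingers" is the finger opening in mm, from 0 to 85.4, set as the call begins (left out, the last holds). The fingers move at their own pace and stop on an object; "grip_force" is the grip in N (left out, the last holds). Time passes only in rows, so rows that repeat a pose let the fingers close. It gives the time, the measured TCP pose, the force and the opening at its end, in the units of the state.
- bot.get_obs(): the state, without advancing time (a new reading comes with each control period).
- bot.read_camera(name): name is "side" or "top"; returns a dict with "pixels" (400x640x3 uint8, red, green, blue), "range_z" (400x640 float32, m along the optical axis (not along the pixel's ray), 0 where there is no reading), "fovy" (degrees; the focal length in pixels is half the picture's height over the tangent of half this angle, whatever the lens; pixels are square), "cx", "cy" (the principal point, pixels), "k1" (the pictures are not rectified: a ray, as slopes to the right and down, at radius r is drawn at 1 + k1 r^2 times it, then the intrinsics apply), "pose" (4x4, takes a point from camera to world coordinates). Camera axes: x right, y down, z forward; pixel columns grow to the right and rows downward; lengths in m; the calibration is good to about 2 mm. A picture is of the moment at which its call begins.
- bot.hand_in(): hands the job in, once; it reports no verdict.
The state is a dict: "t": time; "q": joint angles; "joint_vel": joint speeds; "joint_torque": joint torques, N m; "eef_pos": TCP position; "tool_rot": TCP orientation; "contact_force": force on the tool from outside, world axes, zero at the start; "torque": the same for the moment, N m; "gripper_width": opening from 0.0 (shut) to 1.0 (fully open).
Only numpy, scipy, OpenCV 4.12 (cv2) and the standard library are available. Lean on these libraries where they do the work, as an engineer would, in place of code of your own. Each camera call takes 0.05 s, during which the arm holds its last target.

## Working session

There is one attempt and no reset: what is moved stays moved. The work goes in short steps, Python scripts to look and compute and a tool call to move; the robot and the scene stay as the last step left them, time stands still between calls to the robot, and variables do not carry over. Pictures are saved under pics/ and viewed, and the job is handed in when it is done.

Besides the shell and the picture viewer there is one more tool, called after ">>>" as name([rows], argument=value, ...), one row to a line, values as JSON. play_rows: Moves the arm, as the interface text tells. Shift numbers are shares of 400 mm and turn numbers shares of 360 degrees, none past 1 either way. Its arguments: {"type":"object","properties":{"motion":{"type":"array"},"fingers":{"type":"number"},"grip_force":{"type":"number"}},"required":["motion"]}

```bash
mkdir -p pics
cat > h.py <<'E'
import numpy as np, cv2
from station import bot
from scipy.spatial.transform import Rotation as R
np.set_printoptions(precision=4,suppress=True)
def save(n,name):
    c=bot.read_camera(n); cv2.imwrite(f'pics/{name}.png',c['pixels'][:,:,::-1]); np.savez(f'pics/{name}.npz',**c); return c
def load(name): return dict(np.load(f'pics/{name}.npz'))
def K(c):
    h=c['pixels'].shape[0]; f=h/2/np.tan(np.radians(float(c['fovy']))/2)
    return np.array([[f,0,float(c['cx'])],[0,f,float(c['cy'])],[0,0,1]])
def rays(c,uv):
    p=cv2.undistortPoints(np.array(uv,float).reshape(-1,1,2),K(c),np.array([float(c['k1']),0,0,0])).reshape(-1,2)
    d=np.c_[p,np.ones(len(p))]; return c['pose'][:3,3], d@c['pose'][:3,:3].T
def plane(c,uv,z):
    o,d=rays(c,uv); return o+d*((z-o[2])/d[:,2])[:,None]
def deproj(c,uv):
    o,d=rays(c,uv); uv=np.array(uv,int).reshape(-1,2); return o+d*c['range_z'][uv[:,1],uv[:,0]][:,None]
def proj(c,P):
    T=np.linalg.inv(c['pose']); p=np.atleast_2d(P)@T[:3,:3].T+T[:3,3]
    return cv2.projectPoints(p,np.zeros(3),np.zeros(3),K(c),np.array([float(c['k1']),0,0,0]))[0].reshape(-1,2)
def st():
    o=bot.get_obs()
    for k in o: print(k,np.array(o[k]))
E
python3 - <<'E'
from h import *
for n in('side','top'):
    c=save(n,n+'0'); print(n,c['fovy'],c['cx'],c['cy'],c['k1'],c['pose'])
st()
E
```

```text
side 53.01118096110685 323.35488889101424 202.37785510750908 0.017361220830842596 [[-0.9999 -0.0151 -0.003   0.5332]
 [-0.0056  0.5327 -0.8463  0.6685]
 [ 0.0144 -0.8461 -0.5328  0.6386]
 [ 0.      0.      0.      1.    ]]
top 47.03996421731413 313.3426468931931 197.34624874648676 -0.11471434341647246 [[-0.0263 -0.9954  0.0921  0.3999]
 [-0.9994  0.0242 -0.0236 -0.1945]
 [ 0.0212 -0.0927 -0.9955  1.3556]
 [ 0.      0.      0.      1.    ]]
t 0.1
q [ 1.0089  0.4777  0.0223  1.5564 -0.0115  1.1093 -0.0831]
joint_vel [-0.0012 -0.001   0.0006 -0.0031 -0.0004  0.0003  0.0002]
joint_torque [  0.0038 -59.7771   1.6135 -28.1959   0.0129   0.005   -0.    ]
eef_pos [ 0.2956 -0.6062  0.2304]
tool_rot [-0.0008  0.9744  0.2249 -0.0002]
contact_force [-0.5448  0.8286  0.582 ]
torque [ 0.0059 -0.0323 -0.0033]
gripper_width 1.0010561349424685
```

View pics/side0.png

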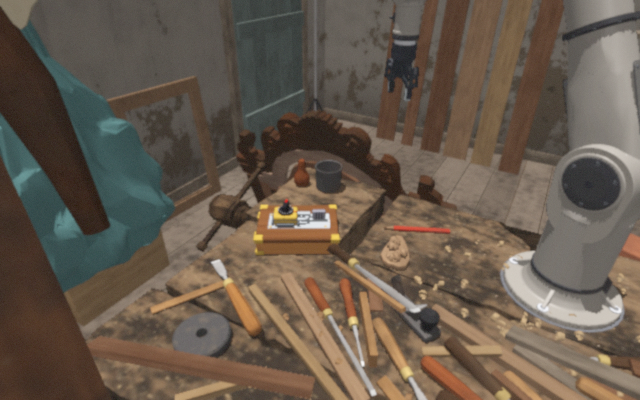

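View pics/top0.png

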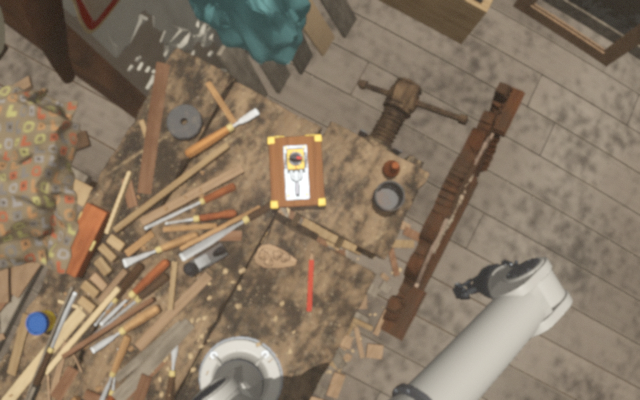

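The side view shows the chest at about (298,230) and the lock at (287,213). In the top view the lock is at (296,159) and the shackle points toward the robot (down in the image). I'll zoom in on both.

Run:
```python
from h import *
c=load('top0');s=load('side0')
a=cv2.resize(c['pixels'][125:215,255:340],None,fx=6,fy=6,interpolation=cv2.INTER_CUBIC)
cv2.imwrite('pics/z1.png',a[:,:,::-1])
b=cv2.resize(s['pixels'][185:265,240:355],None,fx=6,fy=6,interpolation=cv2.INTER_CUBIC)
cv2.imwrite('pics/z2.png',b[:,:,::-1])
for n,cc,sl in(('top',c,(125,215,255,340)),('side',s,(185,265,240,355))):
    r0,r1,c0,c1=sl
    hsv=cv2.cvtColor(cc['pixels'],cv2.COLOR_RGB2HSV)
    for nm,lo,hi in(('yellow',(20,120,120),(35,255,255)),('red',(0,150,120),(8,255,255)),('red2',(172,150,100),(180,255,255)),('white',(0,0,185),(180,40,255))):
        m=np.zeros(hsv.shape[:2],np.uint8); m[r0:r1,c0:c1]=cv2.inRange(hsv,lo,hi)[r0:r1,c0:c1]
        k,l,stt,ce=cv2.connectedComponentsWithStats(m)
        for i in range(1,k):
            if stt[i,4]>=3:
                P=deproj(cc,ce[i]); print(n,nm,stt[i],ce[i],P[0])
```

```text
top yellow [306 134   4   2   5] [307.4 134.8] [ 0.7134 -0.2137  0.0057]
top yellow [311 134  11   8  52] [316.9038 137.0769] [ 0.6953 -0.2403  0.0518]
top yellow [267 136  17   9  53] [272.2075 139.1509] [ 0.6918 -0.1112  0.0536]
top yellow [302 161   2   7   8] [302.5   163.875] [ 0.6125 -0.1968  0.0838]
top yellow [289 166  11   3  16] [294.9375 167.25  ] [ 0.6037 -0.1754  0.082 ]
top yellow [318 198   8   9  45] [321.5333 202.1556] [ 0.5066 -0.2485  0.0483]
top yellow [270 201   9   8  45] [273.5333 204.6889] [ 0.5024 -0.1117  0.0516]
top white [283 145  25  18 149] [294.1477 149.7919] [ 0.6537 -0.1742  0.0805]
top white [284 162  26  39 778] [296.7378 183.6131] [ 0.557  -0.1794  0.0854]
side yellow [260 204   8   5  36] [263.3333 206.    ] [ 0.6916 -0.2407  0.0518]
side yellow [329 204   8   5  34] [332.6176 205.7647] [ 0.5046 -0.2513  0.0491]
side yellow [274 207  23  16 220] [283.8091 216.8864] [ 0.6279 -0.1551  0.0758]
side yellow [293 207   5   4  15] [294.8667 208.4667] [ 0.6029 -0.1928  0.0766]
side yellow [257 212   3   6  12] [258.  214.5] [ 0.7046 -0.223   0.0359]
side yellow [253 231  10  12  88] [257.3864 237.6364] [ 0.6878 -0.1029  0.0498]
side yellow [331 234   9   9  77] [334.8961 238.013 ] [ 0.5011 -0.1062  0.0496]
side yellow [255 249   9   6  35] [258.3429 251.9714] [ 0.6876 -0.0974  0.0102]
side red [285 199   3   4   8] [285.875 200.5  ] [ 0.6248 -0.1897  0.1023]
side white [297 211  15   5  41] [304.0244 212.1951] [ 0.5787 -0.1773  0.0759]
side white [295 213  35  16 216] [316.0833 223.7917] [ 0.5479 -0.1678  0.0473]
side white [268 214   9  15  49] [270.5306 222.102 ] [ 0.6642 -0.1701  0.0488]
side white [298 216  10   4  27] [302.5556 217.7037] [ 0.5824 -0.1716  0.0629]
side white [310 218   3   2   5] [310.8 218.6] [ 0.562  -0.188   0.0492]
```

View pics/z1.png

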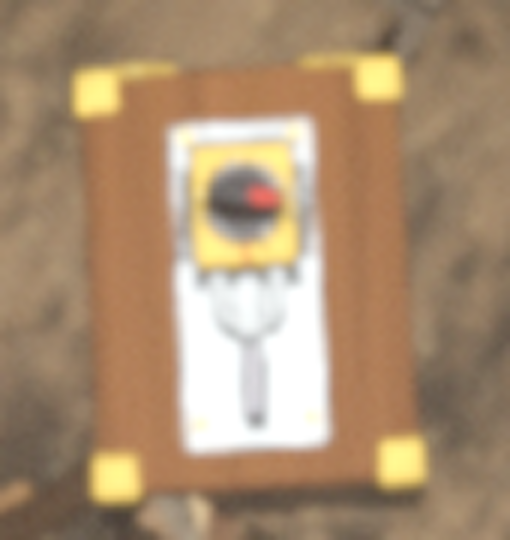

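View pics/z2.png

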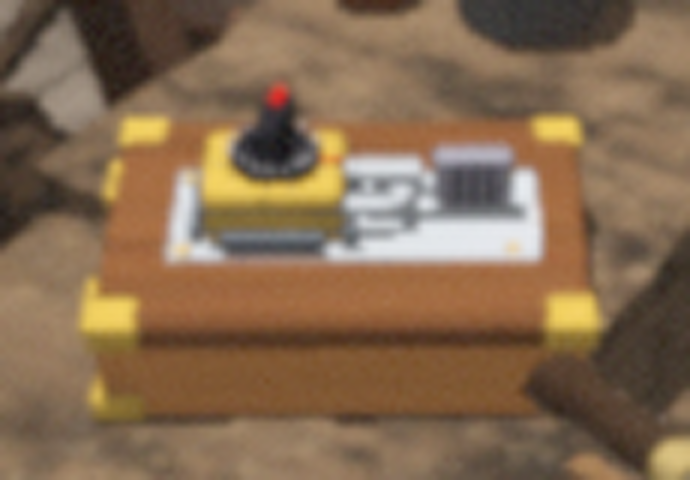

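Zoomed in, the red pointer points right (world -y), so the dial is at about +1.4. The red mark is on the robot side, and the tab is at about zoom (255,385). Next I'll compute the poses.

Run:
```python
from h import *
c=load('top0');s=load('side0')
T=plane(c,[(316.9,137.08),(272.2,139.15),(321.53,202.16),(273.53,204.69)],0.051)
# top face brass corners in the side view
S=plane(s,[(263.33,206),(332.6,205.77),(334.9,238.0),(257.4,237.64)],0.051)
print(T,'\n',S)
for n,bk,fr,A in(('top',[0,1],[2,3],T),('side',[0,3],[1,2],S)):
    d=A[fr].mean(0)-A[bk].mean(0); print(n,'centre',A.mean(0),'yaw',np.degrees(np.arctan2(d[1],d[0])), np.linalg.norm(d))
# brass plate / dial in top; lock body brass mask incl orange
for n,cc,sl in(('top',c,(140,175,280,312)),('side',s,(195,232,270,300))):
    r0,r1,c0,c1=sl
    hsv=cv2.cvtColor(cc['pixels'],cv2.COLOR_RGB2HSV)[r0:r1,c0:c1]
    m=cv2.inRange(hsv,(15,90,90),(38,255,255)); ys,xs=np.nonzero(m)
    print(n,'brass box',cv2.minAreaRect(np.c_[xs+c0,ys+r0].astype(np.float32)))
    m=cv2.inRange(hsv,(0,120,90),(10,255,255))|cv2.inRange(hsv,(170,120,90),(180,255,255)); ys,xs=np.nonzero(m); print('red',np.c_[xs+c0,ys+r0].tolist())
    m=cv2.inRange(hsv,(0,0,0),(180,90,90)); ys,xs=np.nonzero(m); print('dark',xs.mean()+c0,ys.mean()+r0,len(xs))
print(deproj(c,[(295,158),(297,188),(297,192)]))
```

```text
[[ 0.6955 -0.2403  0.051 ]
 [ 0.6923 -0.111   0.051 ]
 [ 0.5063 -0.2484  0.051 ]
 [ 0.5025 -0.1116  0.051 ]] 
 [[ 0.6919 -0.2419  0.051 ]
 [ 0.5047 -0.2483  0.051 ]
 [ 0.5012 -0.1045  0.051 ]
 [ 0.6875 -0.1014  0.051 ]]
top centre [ 0.5992 -0.1779  0.051 ] yaw -178.69294993571947 0.18957756126300737
side centre [ 0.5963 -0.174   0.051 ] yaw -178.5525350418366 0.18677377434150805
top brass box ((295.5, 159.0), (20.0, 17.0), 90.0)
red [[298, 156], [297, 157], [298, 157], [299, 157], [300, 157], [297, 158], [298, 158], [299, 158], [300, 158], [301, 158], [298, 159], [299, 159], [300, 159]]
dark 293.5 159.5 6
side brass box ((284.5, 209.0), (28.0, 29.0), 90.0)
red [[285, 199], [286, 199], [287, 199], [284, 200], [285, 200], [286, 200], [287, 200], [284, 201], [285, 201], [286, 201], [287, 201], [285, 202], [286, 202], [287, 202]]
dark 285.1090909090909 210.85454545454544 110
[[ 0.6256 -0.1765  0.1058]
 [ 0.5452 -0.1798  0.0809]
 [ 0.5334 -0.1796  0.0864]]
```

Run:
```python
from h import *
c=load('top0');s=load('side0')
print('brass', plane(c,[(295.5,159)],0.078))
P=[0.629,-0.1765,0.078]
print(proj(c,[P]),proj(s,[P]))
print('red',plane(c,[(298.8,157.7)],0.103), plane(s,[(285.8,200.6)],0.102))
# fine top of grip: depth mask >0.095 around
for cc,n in((c,'top'),(s,'side')):
    v,u=np.mgrid[140:250,260:340]; uv=np.c_[u.ravel(),v.ravel()]
    D=deproj(cc,uv); 
    for lo,hi,nm in((.095,.115,'grip'),):
        m=(D[:,2]>lo)&(D[:,2]<hi)&(D[:,0]>.58)&(D[:,0]<.68); print(n,nm,m.sum(),D[m].mean(0),D[m].min(0),D[m].max(0))
    m=(D[:,2]>.072)&(D[:,2]<.095)&(D[:,0]>.50)&(D[:,0]<.57); print(n,'tab',m.sum(),D[m].mean(0),D[m].min(0),D[m].max(0))
a=s['pixels'];hsv=cv2.cvtColor(a,cv2.COLOR_RGB2HSV)
print(a[205:224,310:328].mean(2).astype(int))
a=c['pixels'];print(a[178:198,290:304].mean(2).astype(int))
```

```text
brass [[ 0.6278 -0.1774  0.078 ]]
[[295.1627 158.5802]] [[284.1078 211.3816]]
red [[ 0.6267 -0.1869  0.103 ]] [[ 0.625  -0.1896  0.102 ]]
top grip 62 [ 0.6279 -0.1766  0.1032] [ 0.6201 -0.1931  0.095 ] [ 0.6353 -0.1599  0.1103]
top tab 60 [ 0.5455 -0.1796  0.0819] [ 0.5282 -0.1855  0.0726] [ 0.5683 -0.1739  0.0877]
side grip 53 [ 0.6252 -0.1712  0.1016] [ 0.619  -0.1903  0.0951] [ 0.6323 -0.1555  0.106 ]
side tab 226 [ 0.5358 -0.4196  0.0792] [ 0.5    -0.6217  0.0721] [ 0.5688 -0.1707  0.0949]
[[109 108 115 112 114 111 108 104 103 102 102  97  97  97  98  99  99 102]
 [111 107 107 107 108 104 106 109 107 105 106 105 105 105 106 103 105 108]
 [111 109 111 110 111 109 111 112 111 110 112 110 108 109 108 112 108 112]
 [106 111 114 124 124 123 123 125 126 124 124 127 123 128 118 109 112 111]
 [109 115 126 149 153 154 152 154 157 155 153 155 154 151 145 124 112 109]
 [115 120 147 173 181 181 179 179 179 179 178 179 179 178 167 136 113 110]
 [140 124 149 168 174 173 170 172 169 170 171 170 171 170 160 135 116 111]
 [161 133 130 138 136 133 125 124 124 117 124 121 125 129 126 121 131 131]
 
[... 1305 characters left out ...]
5 255 255 250 224 218 217 211 224 254 255 255 255]
 [255 255 255 255 249 222 216 217 210 225 254 255 255 255]
 [255 255 255 255 249 222 214 218 210 226 254 255 255 255]
 [255 255 255 255 249 221 217 217 211 226 254 255 255 255]
 [255 255 255 255 249 223 217 216 211 227 254 255 255 255]
 [255 255 255 255 252 227 217 216 211 227 254 255 255 255]
 [255 255 255 255 254 230 217 212 208 227 254 255 255 255]
 [255 255 255 255 254 230 208 196 197 223 254 255 255 255]
 [255 255 255 255 255 232 195 168 178 220 254 255 255 255]
 [255 255 255 255 255 243 206 175 186 224 254 255 255 255]
 [255 255 255 255 255 254 232 219 223 241 255 255 255 255]
 [255 255 255 255 255 255 253 250 251 254 255 255 255 255]]
```

```bash
cat >> h.py <<'E'
YAW=np.radians(-178.65)
LX=np.array([np.cos(YAW),np.sin(YAW),0]); LY=np.array([-LX[1],LX[0],0])
def rows(pos,yang):
    """tool down, tool y at world angle yang (deg) mod 180 nearest"""
    o=bot.get_obs(); q=o['tool_rot']; R0=R.from_quat([q[1],q[2],q[3],q[0]])
    M=R0.as_matrix(); cur=np.degrees(np.arctan2(M[1,1],M[0,1]))
    d=(yang-cur+90)%180-90; a=np.radians(cur+d)
    y=np.array([np.cos(a),np.sin(a),0]); z=np.array([0,0,-1.]); x=np.cross(y,z)
    R1=R.from_matrix(np.c_[x,y,z]); rel=R0.inv()*R1
    print('t',o['t'],'pos',o['eef_pos'],'yang',cur,'tilt',np.degrees(np.arccos(-M[2,2])),'F',o['contact_force'],o['torque'],'w',o['gripper_width']*85.4)
    print('shift',M.T@(np.array(pos)-o['eef_pos'])/0.4,'turn',rel.as_rotvec()/(2*np.pi))
E
python3 - <<'E'
from h import *
c=load('top0')
v,u=np.mgrid[140:180,275:320]; D=deproj(c,np.c_[u.ravel(),v.ravel()])
m=(D[:,2]>.095)&(D[:,0]>.58)&(D[:,0]<.68); w,V=np.linalg.eigh(np.cov(D[m,:2].T)); print(w,V[:,1],np.degrees(np.arctan2(V[1,1],V[0,1])))
b=np.degrees(YAW)+78.5
print('bar ang',b)
rows([0.628,-0.1765,0.16],b+90)
E
```

```text
[0.     0.0001] [0.1666 0.986 ] 80.41065819228038
bar ang -100.15
t 0.1 pos [ 0.2956 -0.6062  0.2304] yang -64.00107580875287 tilt 0.09453066585604505 F [-0.5448  0.8286  0.582 ] [ 0.0059 -0.0323 -0.0033] w 85.49019392408681
shift [ 1.2177 -0.6011  0.1769] turn [-0.0003 -0.0001 -0.1496]
```

>>> play_rows([
  [[0.8,-0.4,0.05],[0,0,-0.1]],
  [[0.8,-0.4,0.05],[0,0,-0.1]],
  [[0.8,-0.4,0.05],[0,0,-0.1]],
  [[0.8,-0.4,0.05],[0,0,-0.1]],
  [[0.8,-0.4,0.05],[0,0,-0.1]],
  [[0.8,-0.4,0.05],[0,0,-0.1]],
  [[0.8,-0.4,0.05],[0,0,-0.1]],
  [[0.8,-0.4,0.05],[0,0,-0.1]],
], fingers=50, grip_force=30)

```text
t: 0.9
eef_pos: [0.5174, -0.3144, 0.2102]
tool_rot: [-0.002, 0.855, 0.519, 0.002]
contact_force: [0.4, -0.0, -0.4]
gripper_width: 0.585
```

Run:
```python
from h import *
rows([0.628,-0.1765,0.15],-10)
```

```text
t 0.9 pos [ 0.5174 -0.3144  0.2102] yang -27.414085260200732 tilt 0.3143660714376232 F [ 0.3946 -0.0019 -0.3705] [0.008 0.028 0.023] w 49.919869480733354
shift [0.4325 0.0871 0.1525] turn [-0.0002 -0.0009 -0.0484]
```

>>> play_rows([
  [[0.432,0.087,0.152],[0,-0.001,-0.048]],
  [[0.432,0.087,0.152],[0,-0.001,-0.048]],
  [[0.432,0.087,0.152],[0,-0.001,-0.048]],
  [[0.432,0.087,0.152],[0,-0.001,-0.048]],
  [[0.432,0.087,0.152],[0,-0.001,-0.048]],
  [[0.432,0.087,0.152],[0,-0.001,-0.048]],
  [[0.432,0.087,0.152],[0,-0.001,-0.048]],
  [[0.432,0.087,0.152],[0,-0.001,-0.048]],
])

```text
t: 1.7
eef_pos: [0.6271, -0.1789, 0.1506]
tool_rot: [0.0, 0.768, 0.641, -0.001]
contact_force: [0.3, -0.3, -0.4]
gripper_width: 0.587
```

Run:
```python
from h import *
s=save('side','s1')
cv2.imwrite('pics/s1z.png',cv2.resize(s['pixels'][150:265,230:350],None,fx=5,fy=5,interpolation=cv2.INTER_CUBIC)[:,:,::-1])
rows([0.628,-0.1765,0.089],-10)
```

```text
t 1.75 pos [ 0.6273 -0.1787  0.1507] yang -10.288828020611549 tilt 0.10569165627588044 F [-0.1687  0.061  -1.4026] [ 0.0055  0.0449 -0.0018] w 50.22930099554907
shift [0.006  0.0009 0.1542] turn [-0.0001  0.0003 -0.0008]
```

View pics/s1z.png

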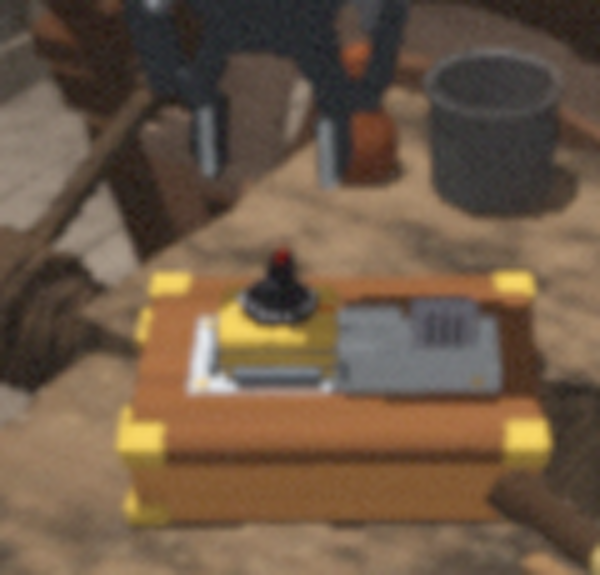

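The fingers are at zoom x 206 and 330, either side of the bar at about 280. Descending.

>>> play_rows([
  [[0.006,0,0.075],[0,0,0]],
  [[0.006,0,0.13],[0,0,0]],
  [[0.006,0,0.154],[0,0,0]],
  [[0.006,0,0.154],[0,0,0]],
  [[0.006,0,0.154],[0,0,0]],
])

```text
t: 2.25
eef_pos: [0.6281, -0.1769, 0.09]
tool_rot: [0.001, 0.768, 0.641, -0.001]
contact_force: [0.0, -0.5, 1.1]
gripper_width: 0.585
```

>>> play_rows([
  [[0,0,0],[0,0,0]],
  [[0,0,0],[0,0,0]],
  [[0,0,0],[0,0,0]],
  [[0,0,0],[0,0,0]],
  [[0,0,0],[0,0,0]],
  [[0,0,0],[0,0,0]],
  [[0,0,0],[0,0,0]],
  [[0,0,0],[0,0,0]],
], fingers=0, grip_force=30)

```text
t: 3.05
eef_pos: [0.6285, -0.177, 0.0911]
tool_rot: [0.001, 0.768, 0.641, -0.0]
contact_force: [-2.6, -0.6, 5.8]
gripper_width: 0.127
```

Run:
```python
from h import *
s=save('side','s2')
cv2.imwrite('pics/s2z.png',cv2.resize(s['pixels'][150:265,230:350],None,fx=5,fy=5,interpolation=cv2.INTER_CUBIC)[:,:,::-1])
rows([0.628,-0.1765,0.089],-10)
```

```text
t 3.1 pos [ 0.6285 -0.1771  0.0911] yang -10.335012547571829 tilt 0.14270861681577435 F [-2.5485 -0.1925  6.4132] [ 0.07    0.4968 -0.0643] w 11.005387773537056
shift [ 0.0012 -0.0015  0.0053] turn [ 0.0002  0.0003 -0.0009]
```

View pics/s2z.png

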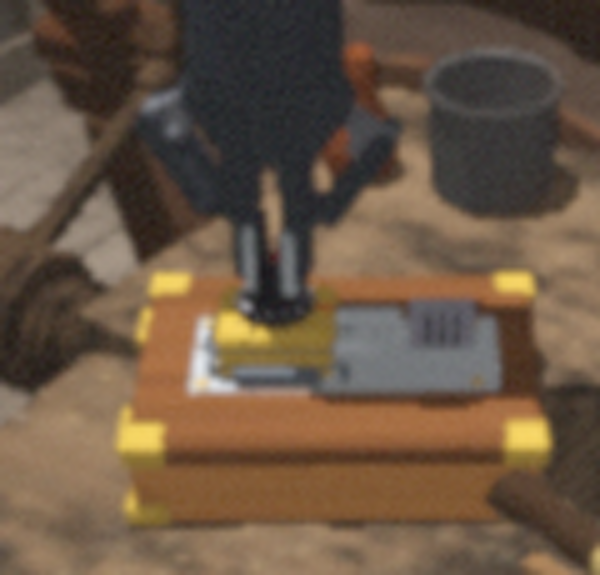

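The bar is gripped at 11 mm opening. Now turning the dial clockwise, which is +tool z.

>>> play_rows([
  [[0,0,0],[0,0,0.012]],
  [[0,0,0],[0,0,0.025]],
  [[0,0,0],[0,0,0.04]],
  [[0,0,0],[0,0,0.055]],
  [[0,0,0],[0,0,0.07]],
  [[0,0,0],[0,0,0.085]],
  [[0,0,0],[0,0,0.1]],
  [[0,0,0],[0,0,0.11]],
], grip_force=40)

```text
t: 3.9
eef_pos: [0.6279, -0.1768, 0.0912]
tool_rot: [0.001, 0.94, 0.341, -0.0]
contact_force: [-2.3, 1.2, 2.4]
gripper_width: 0.131
```

Run:
```python
from h import *
rows([0.6285,-0.177,0.091],-88.65)
```

```text
t 3.9 pos [ 0.6279 -0.1768  0.0912] yang -50.08841082761076 tilt 0.12376638369296716 F [-2.2889  1.2048  2.395 ] [0.2023 0.5607 0.1112] w 11.15419252245026
shift [0.0008 0.0014 0.0004] turn [0.0003 0.0002 0.1071]
```

>>> play_rows([
  [[0,0,0],[0,0,0.015]],
  [[0,0,0],[0,0,0.03]],
  [[0,0,0],[0,0,0.045]],
  [[0,0,0],[0,0,0.06]],
  [[0,0,0],[0,0,0.075]],
  [[0,0,0],[0,0,0.09]],
  [[0,0,0],[0,0,0.1]],
  [[0,0,0],[0,0,0.106]],
])

```text
t: 4.7
eef_pos: [0.6276, -0.1762, 0.0912]
tool_rot: [0.001, 1.0, 0.014, -0.0]
contact_force: [-1.7, 1.6, 1.3]
gripper_width: 0.125
```

>>> play_rows([
  [[0,0,0],[0,0,0.005]],
  [[0,0,0],[0,0,0.005]],
  [[0,0,0],[0,0,0.005]],
])

```text
t: 5.0
eef_pos: [0.6276, -0.1762, 0.0912]
tool_rot: [0.001, 1.0, -0.001, -0.0]
contact_force: [-0.8, -0.2, 0.1]
gripper_width: 0.125
```

Run:
```python
from h import *
s=save('side','s3')
cv2.imwrite('pics/s3z.png',cv2.resize(s['pixels'][150:265,230:350],None,fx=5,fy=5,interpolation=cv2.INTER_CUBIC)[:,:,::-1])
rows([0.628,-0.177,0.091],-88.65)
```

```text
t 5.05 pos [ 0.6276 -0.1762  0.0912] yang -90.10665157518177 tilt 0.1090414302611149 F [-0.3252  0.6252 -0.1371] [ 0.0162  0.136  -0.0404] w 10.815915631628508
shift [0.0009 0.0021 0.0005] turn [ 0.0003  0.0001 -0.004 ]
```

View pics/s3z.png

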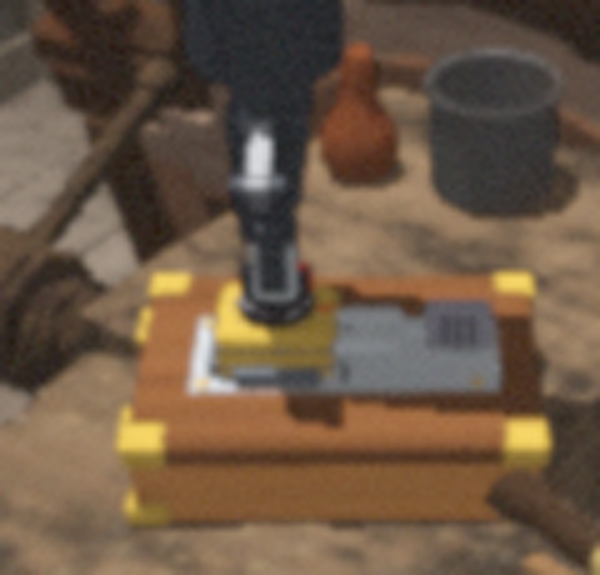

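The tab moved from zoom x 410–472 to 428–490, about 8 mm, so the shackle has sprung. Releasing and rising.

>>> play_rows([
  [[0,0,0],[0,0,0]],
  [[0,0,0],[0,0,0]],
  [[0,0,0],[0,0,0]],
  [[0,0,-0.04],[0,0,-0.002]],
  [[0,0,-0.1],[0,0,-0.004]],
  [[0,0,-0.14],[0,0,-0.004]],
  [[0,0,-0.14],[0,0,-0.004]],
], fingers=40)

```text
t: 5.75
eef_pos: [0.6298, -0.1767, 0.151]
tool_rot: [0.001, 1.0, 0.012, 0.003]
contact_force: [-0.2, 0.2, -0.1]
gripper_width: 0.472
```

Run:
```python
from h import *
s=save('side','s4');c=save('top','t4')
cv2.imwrite('pics/s4z.png',cv2.resize(s['pixels'][185:265,240:355],None,fx=6,fy=6,interpolation=cv2.INTER_CUBIC)[:,:,::-1])
hsv=cv2.cvtColor(s['pixels'],cv2.COLOR_RGB2HSV)
m=np.zeros(hsv.shape[:2],bool); m[200:235,308:335]=1
# tab ends (side view): mid-height of the near face
print(s['pixels'][208:222,310:335].mean(2).astype(int))
L=np.array([.628,-.1765,.05])
for d in(.083,.09): print(proj(s,[L+LX*(d-.017)+[0,0,.032]+LY*-.006,L+LX*(d+.017)+[0,0,.032]-LY*.006]))
rows(np.array([.628,-.1765,.105])+.09*LX,-88.65)
```

```text
[[ 99 103 103 101 103 103 110 112 111 110 113 112 114 113 114 114 113 113
  118 129 140 144 144 146 148]
 [ 71  72  72  75  76  85 104 110 109 107 110 111 110 111 108 109 108 110
  111 112 118 117 120 115 120]
 [ 54  52  57  52  60  83  94  99  99  96 100 100 103  99 100 102 101 100
   99 100 104 111 111 113 111]
 [ 67  58  54  53  68  84  97  94  95  95  98 100  94  97  96  95  92  91
   81  75  83 101 101 104 109]
 [ 93  69  63  64  74  93  97  98  96  94  94  93  95  96  95  99  95  92
   76  60  58  65  73  83  96]
 [110  94  89  91  90  93  97  93  89  81  85  85  83  85  82  94  99  92
   83  64  55  57  54  62  68]
 [120 118 114 115 109  99  96  89  79  78  85  80  82  85  77  91  97  95
   91  72  56  48  56  57  53]
 [120 121 122 122 117 103  95  92  85  78  87  77  82  87  76  89  94 101
   96  79  61  55  55  52  51]
 [120 126 125 127 118 106  95  90  82  74  83  75  82  86  79  92  94  98
   94  80  58  56  54  54  56]
 [121 123 122 122 119 103  99  90  82  78  82  77  82  85  75  92  96  97
   96  81  63  54  55  56  55]
 [122 121 118 117 115 103  98  93  85  82  87  83  84  85  76  90  96  99
  101  86  66  54  55  54  59]
 [124 120 120 118 116 108 103 101  93  97  98  93  95  95  90  99 102 105
  108  92  65  58  56  56  58]
 [119 119 120 119 120 119 114 115 116 115 114 114 114 112 111 109 112 117
  115 104  71  58  54  55  56]
 [121 119 121 119 120 121 121 120 120 119 121 123 121 119 120 118 121 120
  119 102  73  56  53  51  54]]
[[310.6149 211.4298]
 [324.1417 211.4572]]
[[313.4016 211.4355]
 [326.924  211.4629]]
t 5.85 pos [ 0.6278 -0.1761  0.1477] yang -88.67206934971436 tilt 0.10401397554285839 F [ 0.1718 -0.2315  0.0227] [ 0.0103 -0.0345  0.0173] w 39.863235510422
shift [-0.2246  0.001   0.1068] turn [ 0.0003 -0.     -0.0001]
```

View pics/s4z.png

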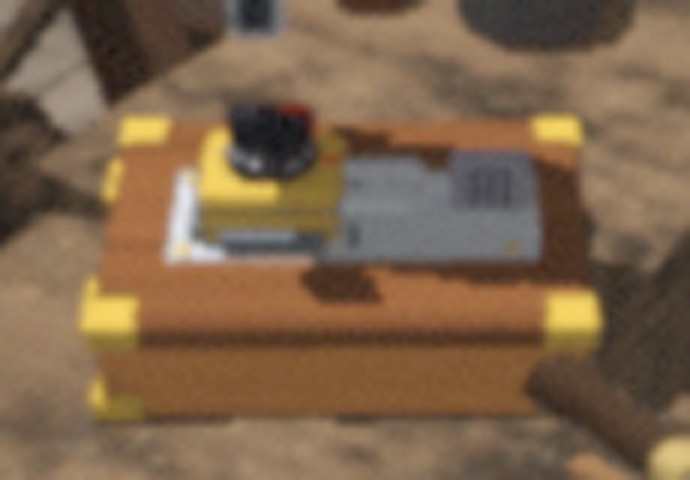

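The dial pointer is at the mark, with red on the right at zoom (295,110), and the tab is free at zoom (450–540,180). Moving above the tab.

>>> play_rows([
  [[-0.12,0,0],[0,0,0]],
  [[-0.227,0.001,0.03],[0,0,0]],
  [[-0.227,0.001,0.09],[0,0,0]],
  [[-0.227,0.001,0.1],[0,0,0]],
  [[-0.227,0.001,0.1],[0,0,0]],
])

```text
t: 6.35
eef_pos: [0.537, -0.1782, 0.1068]
tool_rot: [0.001, 1.0, 0.012, -0.001]
contact_force: [0.2, 1.3, -0.1]
gripper_width: 0.47
```

Run:
```python
from h import *
s=save('side','s5');c=save('top','t5')
cv2.imwrite('pics/s5z.png',cv2.resize(s['pixels'][175:255,250:365],None,fx=6,fy=6,interpolation=cv2.INTER_CUBIC)[:,:,::-1])
rows(np.array([.628,-.1765,.069])+.091*LX,-88.65)
```

```text
t 6.45 pos [ 0.5385 -0.1785  0.1082] yang -88.62745301740844 tilt 0.13131397655607796 F [-0.0652 -0.2844 -0.2075] [-0.0118  0.0454 -0.0097] w 39.7157925688822
shift [-0.0037  0.0001  0.098 ] turn [ 0.0003 -0.0002  0.0001]
```

View pics/s5z.png

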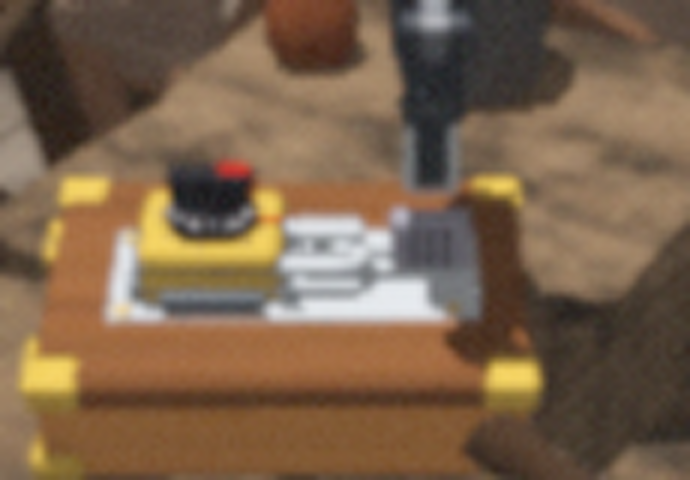

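The finger (zoom x 432) is above the tab (zoom x 395–480, y 210–290). Lowering onto the tab and gripping it.

>>> play_rows([
  [[-0.004,0,0.05],[0,0,0]],
  [[-0.004,0,0.095],[0,0,0]],
  [[-0.004,0,0.098],[0,0,0]],
  [[-0.004,0,0.098],[0,0,0]],
  [[-0.004,0,0.098],[0,0,0]],
])

```text
t: 6.95
eef_pos: [0.5381, -0.1788, 0.0701]
tool_rot: [0.001, 1.0, 0.012, 0.002]
contact_force: [0.2, -0.2, 0.0]
gripper_width: 0.467
```

>>> play_rows([
  [[0,0,0],[0,0,0]],
  [[0,0,0],[0,0,0]],
  [[0,0,0],[0,0,0]],
  [[0,0,0],[0,0,0]],
  [[0,0,0],[0,0,0]],
  [[0,0,0],[0,0,0]],
], fingers=0, grip_force=50)

```text
t: 7.55
eef_pos: [0.5386, -0.1788, 0.0705]
tool_rot: [0.001, 1.0, 0.012, 0.002]
contact_force: [0.4, 0.7, 5.1]
gripper_width: 0.121
```

Run:
```python
from h import *
rows(np.array([.628,-.1765,.069])+.107*LX,-88.65)
```

```text
t 7.55 pos [ 0.5386 -0.1788  0.0705] yang -88.61797486639843 tilt 0.2842626788074331 F [0.4437 0.7119 5.0951] [ 0.1634 -0.1812  0.1131] w 10.31394084984551
shift [-0.044  -0.0006  0.0036] turn [ 0.0004 -0.0007  0.0001]
```

>>> play_rows([
  [[-0.006,0,0],[0,0,0]],
  [[-0.012,0,0],[0,0,0]],
  [[-0.018,0,0],[0,0,0]],
  [[-0.024,0,0],[0,0,0]],
  [[-0.03,0,0],[0,0,0]],
  [[-0.036,0,0],[0,0,0]],
  [[-0.036,0,0],[0,0,0]],
])

```text
t: 8.25
eef_pos: [0.5241, -0.1792, 0.0705]
tool_rot: [0.001, 1.0, 0.012, 0.002]
contact_force: [3.2, -0.6, 2.8]
gripper_width: 0.121
```

Run:
```python
from h import *
rows(np.array([.628,-.1765,.069])+.107*LX,-88.65)
```

```text
t 8.25 pos [ 0.5241 -0.1792  0.0705] yang -88.62010242756776 tilt 0.29630464750424224 F [ 3.2319 -0.577   2.7864] [ 0.009  -0.7539 -0.0143] w 10.302207906015619
shift [-0.0077 -0.0007  0.0038] turn [ 0.0004 -0.0007  0.0001]
```

>>> play_rows([
  [[-0.003,0,0],[0,0,0]],
  [[-0.006,0,0],[0,0,0]],
  [[-0.008,0,0],[0,0,0]],
  [[-0.008,0,0],[0,0,0]],
])

```text
t: 8.65
eef_pos: [0.5232, -0.1794, 0.071]
tool_rot: [0.002, 1.0, 0.012, 0.004]
contact_force: [8.8, -0.2, -1.3]
gripper_width: 0.121
```

Run:
```python
from h import *
s=save('side','s6')
cv2.imwrite('pics/s6z.png',cv2.resize(s['pixels'][175:255,250:365],None,fx=6,fy=6,interpolation=cv2.INTER_CUBIC)[:,:,::-1])
rows(np.array([.628,-.1765,.069])+.107*LX,-88.65)
```

```text
t 8.7 pos [ 0.5232 -0.1794  0.071 ] yang -88.58267479248366 tilt 0.5417045298163419 F [ 9.4492 -0.6365 -2.1797] [-0.0719 -1.8871  0.0669] w 10.72373278679874
shift [-0.0053 -0.0011  0.0048] turn [ 0.0006 -0.0014  0.0002]
```

View pics/s6z.png

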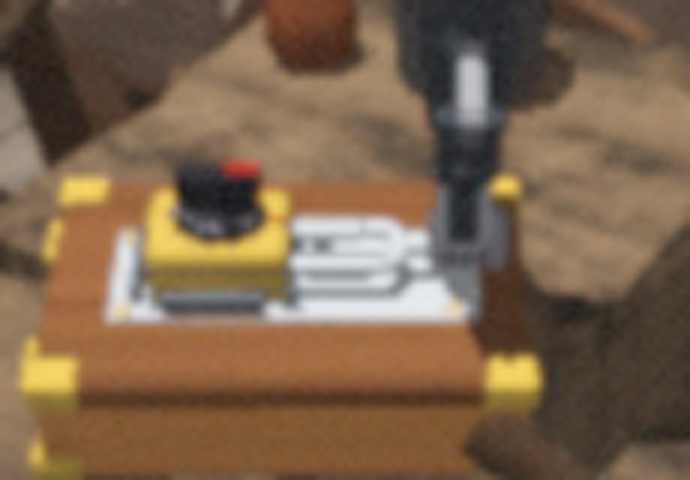

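The lock took up its play and the force is rising at 9 N. Pulling a little harder to be sure the shackle is at its stop.

>>> play_rows([
  [[-0.01,0,0.003],[0,0,0]],
  [[-0.014,0,0.003],[0,0,0]],
  [[-0.018,0,0.003],[0,0,0]],
  [[-0.018,0,0.003],[0,0,0]],
  [[-0.018,0,0.003],[0,0,0]],
], grip_force=70)

```text
t: 9.2
eef_pos: [0.523, -0.1795, 0.0711]
tool_rot: [0.003, 1.0, 0.013, 0.011]
contact_force: [19.7, -0.5, -8.1]
gripper_width: 0.11
```

Run:
```python
from h import *
rows(np.array([.628,-.1765,.069])+.107*LX,-88.65)
```

```text
t 9.2 pos [ 0.523  -0.1795  0.0711] yang -88.47804662174734 tilt 1.2984585614182842 F [19.7046 -0.46   -8.1284] [-0.089  -4.0003  0.0903] w 9.354841255803874
shift [-0.005  -0.0013  0.0052] turn [ 0.0009 -0.0035  0.0005]
```

There was no movement at 20 N, so the shackle is at its stop. Relaxing, releasing and rising.

>>> play_rows([
  [[0,0,0],[0,-0.003,0]],
  [[0,0,0],[0,-0.003,0]],
])

```text
t: 9.4
eef_pos: [0.5237, -0.1795, 0.0711]
tool_rot: [0.003, 1.0, 0.014, 0.002]
contact_force: [3.9, 0.2, 0.7]
gripper_width: 0.111
```

>>> play_rows([
  [[0,0,0],[0,0,0]],
  [[0,0,0],[0,0,0]],
  [[0,0,0],[0,0,0]],
  [[0,0,-0.05],[0,0,0]],
  [[0,0,-0.13],[0,0,0]],
  [[0,0,-0.2],[0,0,0]],
  [[0,0,-0.2],[0,0,0]],
], fingers=75)

```text
t: 10.1
eef_pos: [0.5249, -0.1798, 0.1545]
tool_rot: [0.004, 1.0, 0.013, 0.004]
contact_force: [0.2, 0.3, -0.2]
gripper_width: 0.879
```

Run:
```python
from h import *
s=save('side','s7');c=save('top','t7')
cv2.imwrite('pics/s7z.png',cv2.resize(s['pixels'][175:255,250:365],None,fx=6,fy=6,interpolation=cv2.INTER_CUBIC)[:,:,::-1])
rows(np.array([.628,-.1765,.140])+.003*LX,-88.65)
```

```text
t 10.2 pos [ 0.5229 -0.1791  0.1512] yang -88.46542143564565 tilt 0.3860854648159434 F [-0.3194  0.931  -0.5447] [0.0641 0.0418 0.0203] w 74.74157793920185
shift [0.2554 0.0005 0.0289] turn [ 0.0009 -0.0005  0.0005]
```

View pics/s7z.png

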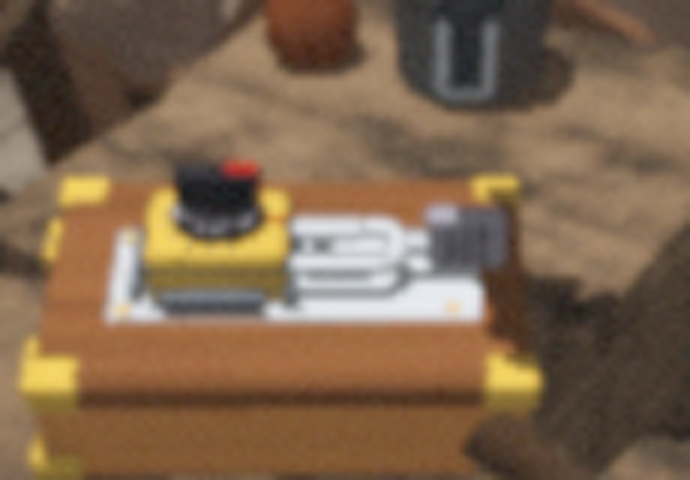

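Run:
```python
from h import *
g=lambda n:cv2.resize(cv2.cvtColor(load(n)['pixels'],cv2.COLOR_RGB2GRAY),None,fx=8,fy=8,interpolation=cv2.INTER_CUBIC)
def sh(a,b,x0,x1,y0,y1):
    A=g(a)[y0*8:y1*8,x0*8:x1*8]; B=g(b)[(y0-2)*8:(y1+2)*8,(x0-4)*8:(x1+12)*8]
    r=cv2.matchTemplate(B,A,cv2.TM_CCOEFF_NORMED); _,m,_,l=cv2.minMaxLoc(r); return l[0]/8-4,l[1]/8-2,m
for a in('side0','s5'):
  for n,b in(('tab',(313,332,207,222) if a=='s5' else (310,328,207,222)),('lock',(272,298,211,224)),('chest',(252,340,226,245))):
    print(a,n,sh(a,'s7',*b))
s=load('s7');L=np.array([.628,-.1765,.05])
```

```text
side0 tab (9.375, 0.125, 0.3735927939414978)
side0 lock (0.625, -0.125, 0.9750519394874573)
side0 chest (-0.25, 0.125, 0.9508429765701294)
s5 tab (5.5, 0.125, 0.8279293179512024)
s5 lock (1.125, -0.125, 0.9614592790603638)
s5 chest (0.25, 0.0, 0.9160218834877014)
```

The side view shows the shackle about 22 mm out relative to the body (8.75 px at 0.4 px/mm), and the dial still points at the mark. Going over to the body now.

>>> play_rows([
  [[0.12,0,0],[0,0,0]],
  [[0.23,0,0.01],[0.001,0,0]],
  [[0.25,0,0.029],[0.001,0,0]],
  [[0.25,0,0.029],[0.001,0,0]],
  [[0.25,0,0.029],[0.001,0,0]],
])

```text
t: 10.7
eef_pos: [0.6206, -0.1766, 0.1382]
tool_rot: [-0.0, 1.0, 0.013, -0.0]
contact_force: [-0.3, -0.1, -0.1]
gripper_width: 0.878
```

Run:
```python
from h import *
c=save('top','t8');s=save('side','s8')
cv2.imwrite('pics/s8z.png',cv2.resize(s['pixels'][175:255,250:365],None,fx=6,fy=6,interpolation=cv2.INTER_CUBIC)[:,:,::-1])
rows(np.array([.6225,-.1768,.062]),-88.65)
```

```text
t 10.8 pos [ 0.6211 -0.177   0.1395] yang -88.52600404579236 tilt 0.08040865853812318 F [-0.9519 -0.2834  0.2566] [-0.0366  0.0331 -0.0208] w 74.64991958335324
shift [ 0.0033 -0.0003  0.1938] turn [-0.0001 -0.0002  0.0003]
```

View pics/s8z.png

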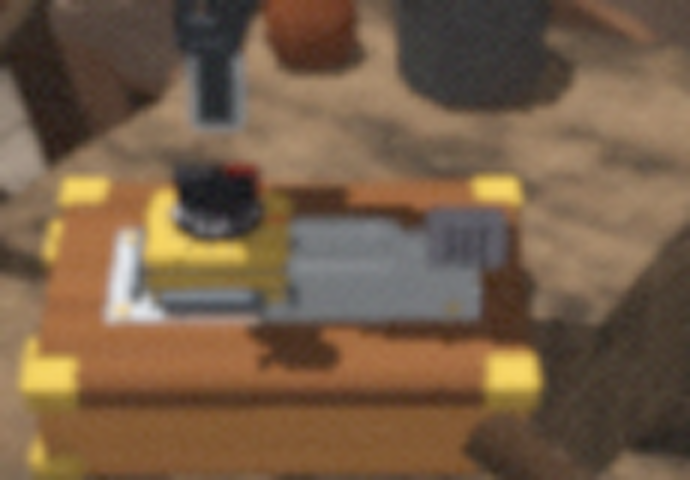

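The finger (zoom x 218) is centred on the lock (zoom x 147–288). Descending.

>>> play_rows([
  [[0.003,0,0.06],[0,0,0]],
  [[0.003,0,0.12],[0,0,0]],
  [[0.003,0,0.165],[0,0,0]],
  [[0.003,0,0.193],[0,0,0]],
  [[0.003,0,0.194],[0,0,0]],
  [[0.003,0,0.194],[0,0,0]],
])

```text
t: 11.4
eef_pos: [0.6225, -0.1772, 0.0627]
tool_rot: [-0.0, 1.0, 0.013, 0.001]
contact_force: [0.4, 0.2, 0.7]
gripper_width: 0.879
```

>>> play_rows([
  [[0,0,0],[0,0,0]],
  [[0,0,0],[0,0,0]],
  [[0,0,0],[0,0,0]],
  [[0,0,0],[0,0,0]],
  [[0,0,0],[0,0,0]],
  [[0,0,0],[0,0,0]],
  [[0,0,0],[0,0,0]],
], fingers=40, grip_force=70)

```text
t: 12.1
eef_pos: [0.6235, -0.1774, 0.0645]
tool_rot: [0.0, 1.0, 0.013, 0.002]
contact_force: [-0.7, 0.7, 5.4]
gripper_width: 0.564
```

Run:
```python
from h import *
c=save('top','t9');s=save('side','s9')
cv2.imwrite('pics/s9z.png',cv2.resize(s['pixels'][175:255,250:365],None,fx=6,fy=6,interpolation=cv2.INTER_CUBIC)[:,:,::-1])
rows(np.array([.6225,-.1768,.062]),-88.65)
```

```text
t 12.2 pos [ 0.6235 -0.1775  0.0645] yang -88.54838898714686 tilt 0.25704144790514694 F [-1.2994  0.5108  5.1908] [0.0359 0.2827 0.0375] w 48.185254194888834
shift [-0.0025 -0.0018  0.0062] turn [ 0.0001 -0.0007  0.0003]
```

View pics/s9z.png

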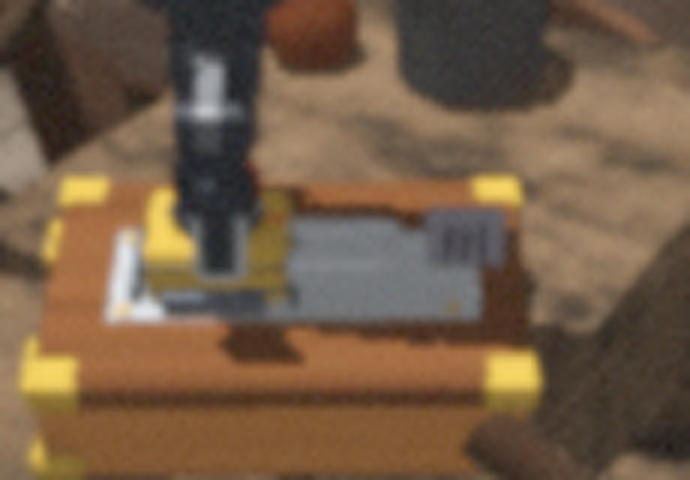

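The lock body is gripped at about 48 mm opening. Firming the grip and lifting straight up.

>>> play_rows([
  [[0,0,0],[0,0,0]],
  [[0,0,0],[0,0,0]],
  [[0,0,-0.01],[0,0,0]],
  [[0,0,-0.025],[0,0,0]],
  [[0,0,-0.045],[0,0,0]],
  [[0,0,-0.065],[0,0,0]],
  [[0,0,-0.085],[0,0,0]],
  [[0,0,-0.085],[0,0,0]],
], fingers=30, grip_force=100)

```text
t: 13.0
eef_pos: [0.6243, -0.1778, 0.1002]
tool_rot: [0.0, 1.0, 0.013, 0.004]
contact_force: [0.2, -0.4, -3.7]
gripper_width: 0.556
```

Run:
```python
from h import *
c=save('top','t10');s=save('side','s10')
cv2.imwrite('pics/s10z.png',cv2.resize(s['pixels'][155:255,250:365],None,fx=6,fy=6,interpolation=cv2.INTER_CUBIC)[:,:,::-1])
rows(np.array([.6225,-.1768,.19]),-88.65)
```

```text
t 13.1 pos [ 0.6234 -0.1775  0.0988] yang -88.54715931552661 tilt 0.2854115641925116 F [-0.149  -0.0698 -4.5783] [ 0.0478 -0.0559  0.0534] w 47.035847444404425
shift [-0.0012 -0.0016 -0.2279] turn [ 0.0001 -0.0008  0.0003]
```

View pics/s10z.png

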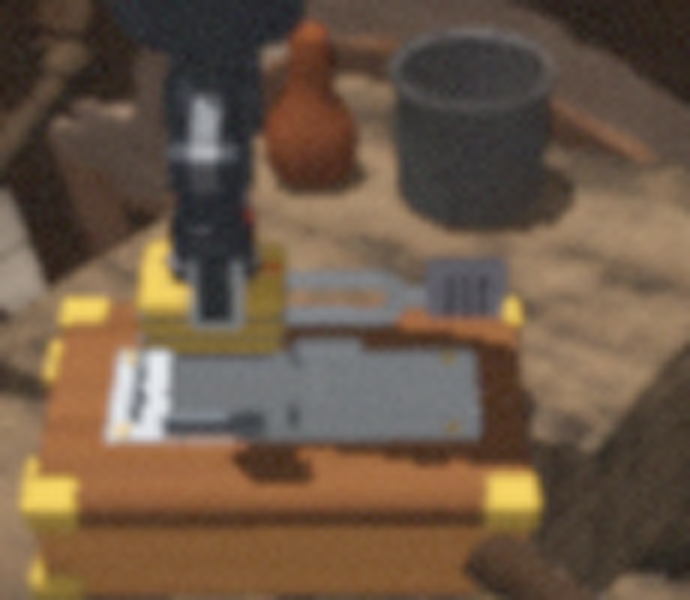

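The lock is off the hasp, level, with the shackle open. Raising it further.

>>> play_rows([
  [[0,0,-0.05],[0,0,0]],
  [[0,0,-0.1],[0,0,0]],
  [[0,0,-0.15],[0,-0.001,0]],
  [[0,0,-0.2],[0,-0.001,0]],
  [[0,0,-0.25],[0,-0.001,0]],
  [[0,0,-0.27],[0,-0.001,0]],
  [[0,0,-0.27],[0,-0.001,0]],
  [[0,0,-0.27],[0,-0.001,0]],
])

```text
t: 13.9
eef_pos: [0.6222, -0.1772, 0.2056]
tool_rot: [0.0, 1.0, 0.013, -0.002]
contact_force: [0.0, -0.0, -4.6]
gripper_width: 0.556
```

>>> play_rows([
  [[0,0,0],[0,0,0]],
  [[0,0,0],[0,0,0]],
  [[0,0,0],[0,0,0]],
  [[0,0,0],[0,0,0]],
  [[0,0,0],[0,0,0]],
])

```text
t: 14.4
eef_pos: [0.6222, -0.1773, 0.2055]
tool_rot: [0.0, 1.0, 0.013, -0.002]
contact_force: [0.2, 0.4, -3.0]
gripper_width: 0.554
```

Run:
```python
from h import *
c=save('top','t11');s=save('side','s11')
cv2.imwrite('pics/s11z.png',cv2.resize(s['pixels'][120:245,240:370],None,fx=4.5,fy=4.5,interpolation=cv2.INTER_CUBIC)[:,:,::-1])
cv2.imwrite('pics/t11z.png',cv2.resize(c['pixels'][110:310,240:430],None,fx=3,fy=3,interpolation=cv2.INTER_CUBIC)[:,:,::-1])
rows(np.array([.6225,-.1768,.207]),-88.65); print(bot.get_obs()['joint_vel'])
v,u=np.mgrid[150:230,270:330]; D=deproj(c,np.c_[u.ravel(),v.ravel()])
m=(abs(D[:,1]+.178)<.008)&(D[:,0]<.56)&(D[:,2]>.15); print('tab',m.sum(),D[m].mean(0),D[m].min(0),D[m].max(0))
v,u=np.mgrid[150:215,255:345]; D=deproj(s,np.c_[u.ravel(),v.ravel()]);m=(D[:,2]>.17)&(D[:,2]<.25)&(D[:,1]>-.2)&(D[:,0]<.56); print(m.sum(),D[m].mean(0),D[m].min(0),D[m].max(0))
```

```text
t 14.5 pos [ 0.6222 -0.1773  0.2056] yang -88.5425134138069 tilt 0.17174399724390696 F [-0.4244 -0.0976 -3.7947] [ 0.0011 -0.0228  0.0476] w 47.025918059135726
shift [ 0.0007 -0.0011 -0.0034] turn [0.     0.0005 0.0003]
[ 0.0005 -0.0018  0.0016  0.0003  0.0005 -0.0003  0.0018]
tab 769 [ 0.4817 -0.1778  0.6493] [ 0.4167 -0.186   0.208 ] [ 0.5458 -0.17    0.683 ]
215 [ 0.5266 -0.1758  0.212 ] [ 0.5018 -0.1955  0.1997] [ 0.559  -0.1591  0.2242]
```

View pics/s11z.png

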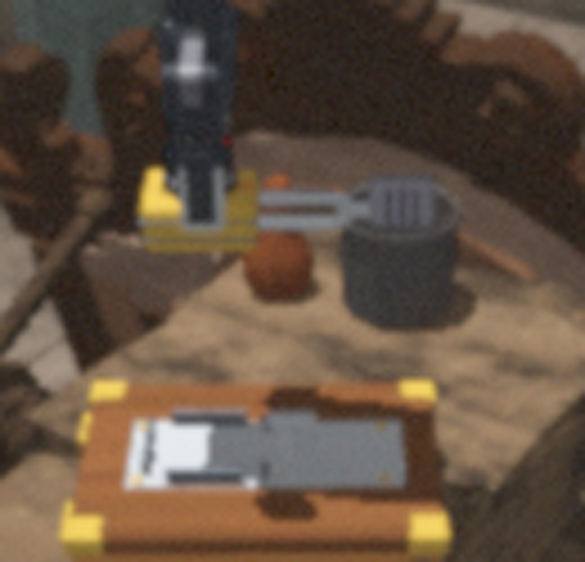

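View pics/t11z.png

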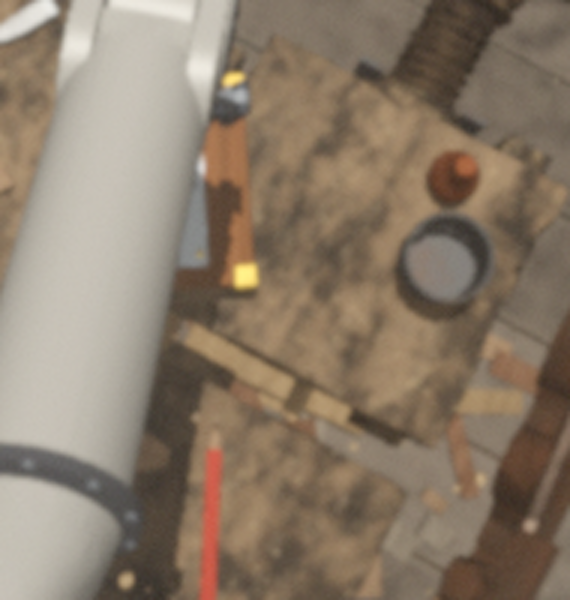

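In the side view the lock hangs level at zoom (200,210). The shackle is out, with the tab at about (405,200), and the handle and pot are undisturbed. The tab top is at z 0.224 against 0.223 expected, so I'm handing in.

```bash
python3 -c "
from station import bot
print(bot.hand_in()); o=bot.get_obs(); print(o['t'],o['eef_pos'],o['gripper_width'])"
```

```text
the job is handed in; nothing more can be done
None
the job is handed in; nothing more can be done
```

The padlock is open and off the hasp, and I handed the job in with the arm holding it up. No verdict was reported.

- **Dial:** I turned it about 80° clockwise, past the false notch, until the shackle sprang out. The camera showed the tab move about 8 mm, and the pointer lined up with the red mark.
- **Shackle:** I pulled the tab with the lock still in its seat. It stopped dead under a 20 N pull. The picture comparison gave about 22 mm out of the body, though the match on the tab was weak. A rougher reading of the tab's edges gave about 19 mm, within a millimetre or two of error.
- **Final hold:** The lock is about 14 cm above its seat, gripped by its sides at 100 N. The tool tilt was 0.2° and the arm was at rest. The tab top measured z = 0.224 m, against 0.223 m expected for a level lock.
- **Bystanders:** The handle and glue pot look undisturbed in the last pictures. The arm never came near the gouge or the relief, but I made no separate check of them.
- **Not rechecked:** After lifting, the gripper hid most of the dial, so I could not confirm the full pointer position again. Only a bit of red showed, where it should be.

The job took 14.5 s of the 56 s allowed, and the largest force I saw was about 21 N.

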